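# Open the filter canister's push-and-twist cap

## Task

The water filter is due for a change: open the aluminium canister by pushing its blue cap down against the spring until it is felt to bottom softly, twisting it anticlockwise free of its catch (the bar goes from the red dots to the green ones) and lifting it off. Never force it: no more than about 15 N between cap and canister. Then stand the cap upright, skirt down and wholly on the round cork coaster, without dropping it, and leave the other things on the counter where they are.

Things in the scene. Friction and masses are not known exactly. Their poses are not given: they have to be found in the camera images.
- canister: Aluminium water-filter canister, blue band, 84 mm wide, on a dark steel foot (120 x 120 x 10 mm) bolted down. Origin: centre of the foot's underside, on the cap's axis; z up. Its x axis is the direction of the cap's bar when locked (red dots on the shoulder); green dots 60 degrees anticlockwise from above: the bar's direction when free. Neck 52 mm wide, its open rim 104.5 mm up.
- neck (a point): Centre of the neck's rim. A spring holds the cap up with 7 N (+0.1 N per mm). It turns anticlockwise only when pressed below the catch: 2.5 to 15 mm down, unlike on every canister, not visible. 0.8 mm deeper a stiff cushion (10 N per mm) is felt as a sudden rise of force: pressing to 11 to 13 N in all is always deep enough. Over 17 N between cap and canister, pressing or twisting, damages it.
- cap: Loose blue bayonet cap, about 120 g, grey stripe, locked on the canister at the start. Origin: centre of the lower rim of its round skirt (65 mm wide; skirt and top 41 mm high), 90 mm above the canister's origin when locked; z up, x along the bar. A stem inside, ending 4 mm above the rim, has two lugs that the catch holds. Side play 3 mm. Set down, it stands on its skirt.
- bar (a point): Middle of the flat grip bar on top of the cap, 55 mm above the cap's origin. The bar runs along x: 46 mm long, 14 mm thick (y), 28 mm high (41 to 69 mm above the cap's origin). Turned while pressed, the cap is free from 45 degrees on, best at 60; end stop at 76. Eased off there it springs up by up to 6 mm, then lifts straight off; raised 40 mm it is well clear of the neck.
- coaster: Round cork coaster, 130 mm wide and 6 mm thick, fixed to the counter. Origin: centre of its underside; top 6 mm above.
- pitcher: Bystander: small steel milk pitcher, 67 x 94 x 92 mm. Origin: centre of the underside.
- cup: Bystander: green espresso cup with a handle, 65 x 91 x 52 mm. Origin: centre of the underside.
- tamper: Bystander: steel tamper with a dark wooden handle, 59 mm wide, 94 mm high. Origin: centre of the underside.
- jar: Bystander: spice jar with a yellow lid, 42 mm wide, 96 mm high. Origin: centre of the underside.
- pad: Bystander: black-covered order pad, 130 x 95 x 16 mm, lying flat. Origin: centre of the underside.
- stamp: Bystander: wooden hand stamp, 30 x 42 x 52 mm. Origin: centre of the underside.
There are look-alikes about, which are no part of the job. What is meant by the cap is not orange or yellow, and is the smaller of those in its own colour.

How it is judged:
By the outcome, as a careful person would: the job done as asked, in the order asked, and still so for the second after the job is handed in, with the robot touching nothing.
It also fails if it takes over 72 s, if anything falls off the work surface, if the arm or the gripper's body presses on something with over 40 N, if the wrist force passes 120 N, or if a joint passes its speed limit or range.

## Robot

A 6-joint arm with a two-finger parallel gripper is mounted at the origin on a cart in front of the work surface, level with it; the furniture and walls round the work are solid. World frame = base frame: x ahead of the robot, y to its left, z up, the work surface at z = 0. Lengths are in m, angles in rad, forces in N, time in s.
With the tool pointing down it reaches from about 0.35 to 0.775 m from the base axis. Payload 7.3 kg.
Tool frame: the origin (TCP) lies midway between the tips of the shut fingers; the grasp point (between the pads) lies 19 mm behind it; z points along the fingers, y is the line along which they close (so a half turn about z gives the same grasp; the last joint's range is limited). The gripper opens to 92 mm and grips with 3 to 60 N. Pads are 19 mm wide; open, the fingers measure 130 mm over their backs; the gripper's body (75 mm by 190 mm) begins 47 mm behind the grasp point.
Start: joints at [1.065, 0.342, 1.524, -0, 1.275, -0.146], TCP at [0.185, 0.491, 0.227] pointing down, gripper open.
Joint ranges: [-2.53, 2.53], [-0.77, 2.02], [0.04, 2.7], [-1, 4.14], [0.28, 2.66], [-3.11, 3.11]. Speed limits (rad/s): [2.57, 2.57, 3.14, 3.14, 3.14, 3.14].

## Interface

Orientations are given as [roll, pitch, yaw] about the fixed x, y, z axes, in that order (R = Rz(yaw) Ry(pitch) Rx(roll)).
In Python, from cell import monitor, vision, workorder gives the robot as it stands.
- The arm moves only by the tool move_arm, never from a script. Its argument "rows" is a list of rows, each a list of 5 numbers: the shift along the world's x, y, z in mm, then the turn about the world's z in rad, then the closure, from -1 (fully open) to 1 (shut). A call has 1 to 12 rows; each row shifts and turns the commanded pose from where the row before left it; what a row does not reach is not made up. A row lasts 1/10 s, in which the tool goes at most 50 mm and 8.59 degrees, less where a joint would pass 70% of its speed; a pose out of reach is approached as far as the arm can. A call is refused whole if a number of a shift passes 50 or a number of a turn 0.15, either way. A call with a gripper value outside its range is refused whole. The fingers move at their own pace and stop on an object; "newtons" is the grip in N (left out, the last holds). Time passes only in rows, so rows that do not move let the fingers close. It gives the time, the measured TCP pose, the force, the opening and the grip force at its end, in the units of the state.
- monitor.observe(): the state, without advancing time (a new reading comes with each control period).
- vision.read_camera(name): name is "scene" or "top"; returns the picture (384x512x3 uint8, red, green, blue); there is no depth.
- vision.get_calibration(name): a dict with "K" (3x3 intrinsics, pixels), "T" (4x4, takes a point from camera to world coordinates). Camera axes: x right, y up, looking along -z (the intrinsics and any distortion apply to the point x, -y, -z); pixel columns grow to the right and rows downward; lengths in m; the calibration is good to about 2 mm. A picture is of the moment at which its call begins. get_calibration takes no time and is no camera call.
- workorder.hand_in(): hands the job in; it is judged then, once.
The state is a dict: "time": time; "qpos": joint angles; "qvel": joint speeds; "joint_efforts": joint torques, N m; "tool_pos": TCP position; "tool_rot": TCP orientation; "contact_force": force on the tool from outside, world axes, zero at the start; "torque": the same for the moment, N m; "opening": finger opening in m; "grip_force": force on a finger pad.
Only numpy, scipy, OpenCV 4.12 (cv2) and the standard library are available. Lean on these libraries where they do the work, as an engineer would, in place of code of your own. Each camera call takes 0.05 s, during which the arm holds its last target. There are 200 camera calls.

## Working session

There is one attempt and no reset: what is moved stays moved. The work goes in short steps, Python scripts to look and compute and a tool call to move; the robot and the scene stay as the last step left them, time stands still between calls to the robot, and variables do not carry over. Pictures are saved under pics/ and viewed, at most 10 in all, crops included, and the job is handed in when it is done.

Besides the shell and the picture viewer there is one more tool, called after "Request:" as name([rows], argument=value, ...), one row to a line, values as JSON. move_arm: Moves the arm, as the interface text tells. Its arguments: {"type":"object","properties":{"rows":{"type":"array","items":{"type":"array","items":{"type":"number"}}},"newtons":{"type":"number"}},"required":["rows"]}

```bash
mkdir -p pics; python3 - <<'E'
from cell import monitor, vision
import cv2,numpy as np
for n in("scene","top"):
    im=vision.read_camera(n); cv2.imwrite(f"pics/{n}0.png",im[:,:,::-1])
    c=vision.get_calibration(n); print(n,{k:(np.round(v,4).tolist() if hasattr(v,'__len__') else v) for k,v in c.items()})
s=monitor.observe();print(s)
E
```

```text
scene {'K': [[382.0295, 0.0, 248.5809], [0.0, 382.0295, 198.6624], [0.0, 0.0, 1.0]], 'T': [[0.902, 0.246, -0.3549, 0.0865], [-0.4315, 0.4868, -0.7595, -0.7899], [-0.0141, 0.8382, 0.5452, 0.7604], [0.0, 0.0, 0.0, 1.0]]}
top {'K': [[441.3405, 0.0, 261.1659], [0.0, 441.3405, 183.2155], [0.0, 0.0, 1.0]], 'T': [[0.026, 0.9868, -0.1597, 0.2817], [-0.9996, 0.0267, 0.002, 0.1054], [0.0062, 0.1596, 0.9872, 1.6377], [0.0, 0.0, 0.0, 1.0]]}
{'time': 0.1, 'qpos': array([ 1.06500428e+00,  3.42681372e-01,  1.52490784e+00, -2.32311909e-05,
        1.27540027e+00, -1.45975721e-01]), 'qvel': array([-0.00077805, -0.00157024, -0.00321975,  0.00040157,  0.00047919,
        0.00109814]), 'joint_efforts': array([ 1.82524454e-03, -4.32001483e+01, -2.44694978e+01,  7.20403902e-02,
        5.26913849e-02, -6.69203018e-05]), 'tool_pos': array([0.18465229, 0.49107299, 0.22610452]), 'tool_rot': array([-3.14020744e+00, -1.81201469e-04,  2.78178298e+00]), 'contact_force': array([-0.94914633,  0.61317554, -0.01681402]), 'torque': array([-0.07155528, -0.01463481,  0.02255147]), 'grip_force': 0.0, 'opening': 0.09160720728680481}
```

View pics/scene0.png

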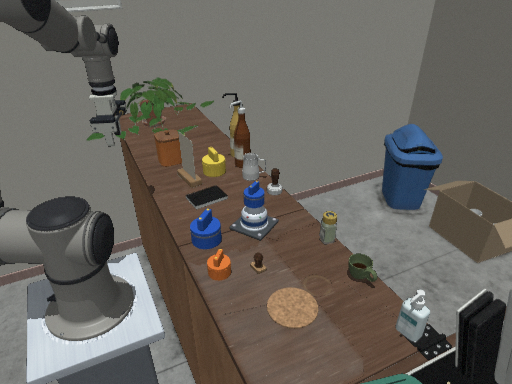

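View pics/top0.png

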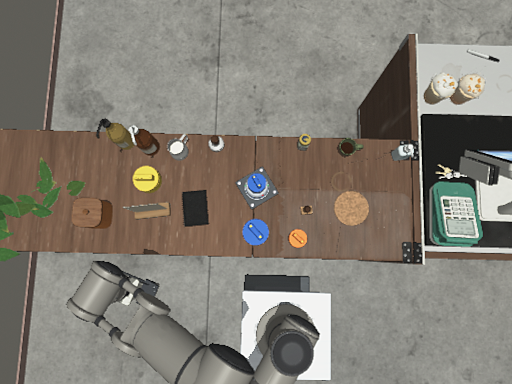

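The scene view shows a blue cap on the canister at scene (254,190) / top (257,182). The look-alikes are a larger blue cap at scene (206,230) / top (256,232), an orange one at scene (219,266) / top (297,238), and a yellow one at scene (213,163) / top (146,178). The coaster is at scene (293,307) / top (351,208). I choose the smaller blue cap, the one on the canister, and check it in a close crop.

```bash
python3 - <<'E'
import cv2,numpy as np
a=cv2.imread("pics/scene0.png")[165:245,220:290]; b=cv2.imread("pics/top0.png")[157:217,220:290]
r=lambda m:cv2.resize(m,(390,int(390*m.shape[0]/m.shape[1])),interpolation=cv2.INTER_CUBIC)
a,b=r(a),r(b); h=max(len(a),len(b)); p=lambda m:np.vstack([m,np.zeros((h-len(m),390,3),np.uint8)])
cv2.imwrite("pics/crop1.png",np.hstack([p(a),p(b)]))
E
```

```text
(no output)
```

View pics/crop1.png

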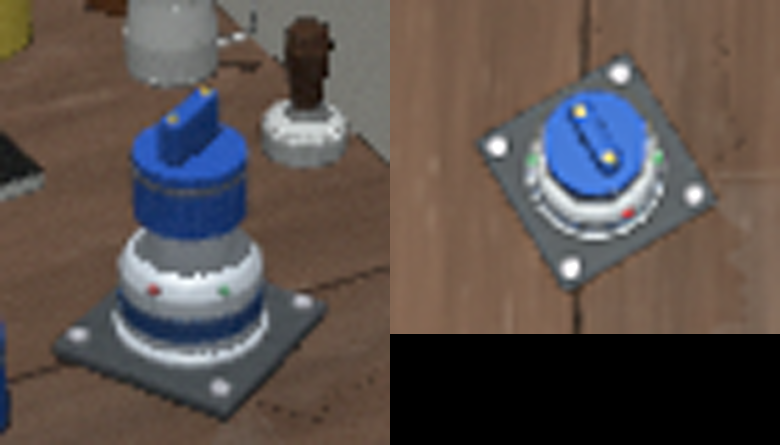

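The crop confirms it: the cap has a slim bar with two light dots, at scene about (250.9,186.2)/(256.8,181.5) and top about (254.1,177.1)/(259.3,185.2). The red and green dots are on the shoulder below.

```bash
cat > h.py <<'E'
import numpy as np,cv2
from cell import vision
C={n:vision.get_calibration(n) for n in("scene","top")}
def ray(n,p):
    K,T=np.array(C[n]["K"]),np.array(C[n]["T"])
    d=np.linalg.inv(K)@[p[0],p[1],1]; d=T[:3,:3]@(d*[1,-1,-1]); return T[:3,3],d/np.linalg.norm(d)
def plane(n,p,z):
    o,d=ray(n,p); return o+d*(z-o[2])/d[2]
def tri(ps,pt):
    A=np.zeros((3,3));b=np.zeros(3);L=[ray("scene",ps),ray("top",pt)]
    for o,d in L:
        M=np.eye(3)-np.outer(d,d);A+=M;b+=M@o
    x=np.linalg.solve(A,b); return x,[np.linalg.norm((np.eye(3)-np.outer(d,d))@(x-o))*1e3 for o,d in L]
def proj(n,X):
    K,T=np.array(C[n]["K"]),np.array(C[n]["T"]); c=np.linalg.inv(T)@np.r_[X,1]; q=K@(c[:3]*[1,-1,-1]); return q[:2]/q[2]
def dot(im,p,r=2):
    x,y=map(lambda v:int(round(v)),p); w=im[y-r:y+r+1,x-r:x+r+1].astype(float); w=w[...,2]; w=np.clip(w-60,0,None)
    Y,X=np.mgrid[y-r:y+r+1,x-r:x+r+1]; return (w*X).sum()/w.sum(),(w*Y).sum()/w.sum()
def blob(im,lo,hi,roi):
    x0,y0,x1,y1=roi; m=cv2.inRange(cv2.cvtColor(im[y0:y1,x0:x1],cv2.COLOR_BGR2HSV),lo,hi)
    c=max(cv2.findContours(m,cv2.RETR_EXTERNAL,cv2.CHAIN_APPROX_NONE)[0],key=cv2.contourArea); return c.reshape(-1,2)+[x0,y0]
E
python3 - <<'E'
from h import *
np.set_printoptions(precision=4,suppress=True)
S=cv2.imread("pics/scene0.png");T=cv2.imread("pics/top0.png")
sd=[dot(S,p) for p in((250.5,186),(256.5,181.3))]; td=[dot(T,p) for p in((259,185),(254,177))]
print(sd,td)
P=[]
for a in sd:
    for b in td: print(*tri(a,b))
# screws: scene & top on z~0.01
k=390/70
for n,L in(("scene",[(79,334),(302,301),(220,387)]),("top",[(230,73),(108,147),(305,195),(181,268)])):
    x0,y0=(220,165) if n=="scene" else (220,157)
    q=np.array([plane(n,(x0+(u+.5)/k-.5,y0+(v+.5)/k-.5),0.012) for u,v in L]);print(n,q[:,:2])
for n,im,roi in(("scene",S,(255,280,330,335)),("top",T,(325,185,380,232))):
    c=blob(im,(5,80,120),(22,255,255),roi); e=cv2.fitEllipse(c); w=np.array([plane(n,p,0.006)[:2] for p in c]);print(n,e,cv2.minEnclosingCircle(w.astype(np.float32)),w.min(0),w.max(0)); 
    P.append(e[0])
print(tri(*P))
E
```

```text
[(np.float64(249.6258064516129), np.float64(185.21075268817205)), (np.float64(256.1212121212121), np.float64(180.10966810966812))] [(np.float64(258.75710594315245), np.float64(184.67441860465115)), (np.float64(253.693657219973), np.float64(176.48582995951418))]
[0.5136 0.111  0.1611] [np.float64(1.7411474219826115), np.float64(1.7411474219826646)]
[0.5345 0.1325 0.1462] [np.float64(11.621153592833453), np.float64(11.6211535928334)]
[0.5216 0.107  0.1768] [np.float64(9.318796117630606), np.float64(9.318796117630706)]
[0.5427 0.1284 0.1619] [np.float64(0.1623908681652897), np.float64(0.16239086816520304)]
scene [[0.4639 0.135 ]
 [0.5959 0.1052]
 [0.515  0.0537]]
top [[0.596  0.1046]
 [0.5433 0.1849]
 [0.5144 0.0523]
 [0.4632 0.1337]]
scene ((292.0751037597656, 306.9425354003906), (39.54146957397461, 50.89290237426758), 99.64971923828125) ((0.46069952845573425, -0.23634618520736694), 0.06590768694877625) [ 0.397  -0.3016] [ 0.5254 -0.1706]
top ((348.83258056640625, 204.65921020507812), (33.499359130859375, 45.648155212402344), 136.615966796875) ((0.48084381222724915, -0.2144293636083603), 0.09260585904121399) [ 0.398  -0.2975] [ 0.5486 -0.1484]
(array([ 0.4719, -0.2279, -0.011 ]), [np.float64(3.968128854398051), np.float64(3.9681288543979654)])
```

Request:
move_arm([
  [0,0,35,-0.14,-1],
  [0,0,35,-0.14,-1],
  [25,-25,0,-0.14,-1],
  [25,-25,0,-0.14,-1],
  [25,-25,0,-0.14,-1],
  [25,-25,0,-0.14,-1],
  [25,-25,0,-0.14,-1],
  [25,-25,0,-0.14,-1],
  [25,-25,0,-0.14,-1],
  [25,-25,0,-0.14,-1],
  [25,-25,0,-0.14,-1],
  [25,-25,0,-0.14,-1],
])

```text
time: 1.3
tool_pos: [0.4355, 0.2402, 0.2964]
tool_rot: [-3.141, 0.001, 1.096]
contact_force: [0.6, 0.2, 0.3]
opening: 0.0916
grip_force: 0.0
```

```bash
python3 - <<'E'
from h import *
np.set_printoptions(precision=4,suppress=True)
T=cv2.imread("pics/top0.png");S=cv2.imread("pics/scene0.png")
H=cv2.cvtColor(T,cv2.COLOR_BGR2HSV); print([H[208,x].tolist() for x in(335,345,351,360,366,372,378)],H[200,315].tolist())
for lo in(130,145,160):
    c=blob(T,(5,60,lo),(25,255,255),(325,183,380,235)); e=cv2.fitEllipse(c); w=np.array([plane("top",p,0.006)[:2] for p in c]);print(lo,e,cv2.minEnclosingCircle(w.astype(np.float32)))
    print(tri((292.1,306.9),e[0]))
E
```

```text
[[15, 107, 190], [15, 106, 182], [15, 105, 178], [15, 106, 183], [15, 108, 191], [12, 69, 118], [12, 70, 123]] [13, 64, 136]
130 ((350.3260498046875, 207.17477416992188), (33.32200622558594, 37.684940338134766), 134.5353546142578) ((0.46826592087745667, -0.22647053003311157), 0.07522913813591003)
(array([ 0.4647, -0.2331, -0.0027]), [np.float64(0.7038650599007938), np.float64(0.7038650599008757)])
145 ((351.10540771484375, 207.7762451171875), (33.36053466796875, 34.455501556396484), 126.75263977050781) ((0.46239474415779114, -0.23445546627044678), 0.0652962401509285)
(array([ 0.4626, -0.2355,  0.0007]), [np.float64(0.25186275064693886), np.float64(0.2518627506468784)])
160 ((351.1159362792969, 207.94102478027344), (32.526981353759766, 34.00844192504883), 129.104736328125) ((0.46249058842658997, -0.23433466255664825), 0.06430354714393616)
(array([ 0.4622, -0.2356,  0.0009]), [np.float64(0.022041487418450533), np.float64(0.022041487418467766)])
```

Request:
move_arm([
  [23,-30,0,-0.13,-1],
  [23,-30,0,-0.13,-1],
  [23,-30,0,-0.13,-1],
  [24,-31,0,-0.137,-1],
  [0,0,-40,0,-1],
  [0,0,-40,0,-1],
  [0,0,-20,0,-1],
  [0,0,0,0,-1],
  [0,0,0,0,-1],
])

```text
time: 2.2
tool_pos: [0.5281, 0.1205, 0.1972]
tool_rot: [3.141, -0.0, 0.575]
contact_force: [0.2, 0.2, 0.7]
opening: 0.0916
grip_force: 0.0
```

```bash
python3 - <<'E'
from h import *
from cell import monitor
o=monitor.observe();print(o["tool_pos"],o["tool_rot"],o["contact_force"],o["qpos"])
a=vision.read_camera("scene")[130:240,200:310,::-1]; b=vision.read_camera("top")[130:240,200:310,::-1]
cv2.imwrite("pics/hover.png",cv2.resize(np.hstack([a,b]),(800,400),interpolation=cv2.INTER_CUBIC))
E
```

```text
[0.52809295 0.12045448 0.1971778 ] [ 3.14148756e+00 -2.20124692e-05  5.74847322e-01] [0.24960231 0.22015858 0.73838657] [ 8.27847375e-02  3.97314389e-01  1.52514173e+00 -8.75866167e-05
  1.21906748e+00  1.07876392e+00]
```

View pics/hover.png

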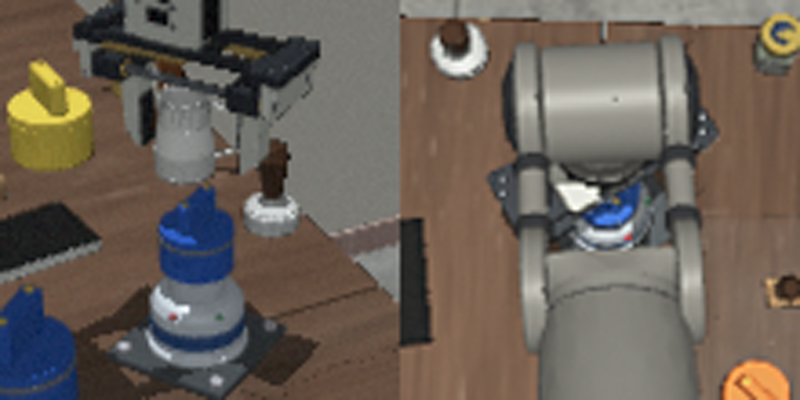

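The fingers straddle the cap at the right angle: the fingertips are at about (140,130) and (255,165) in the left crop, with the bar at (200,200) between and below them. Now I descend and close.

Request:
move_arm([
  [1,-1,-25,0,-1],
  [0,0,-20,0,-1],
  [0,0,-10,0,-1],
  [0,0,-6,0,-1],
  [0,0,0,0,-1],
  [0,0,0,0,0.5],
  [0,0,0,0,1],
  [0,0,0,0,1],
  [0,0,0,0,1],
  [0,0,0,0,1],
], newtons=30)

```text
time: 3.3
tool_pos: [0.5289, 0.1194, 0.1359]
tool_rot: [3.141, -0.0, 0.575]
contact_force: [0.5, -0.4, -0.1]
opening: 0.0559
grip_force: 0.0
```

Request:
move_arm([
  [0,0,0,0,1],
  [0,0,0,0,1],
  [0,0,0,0,1],
  [0,0,0,0,1],
  [0,0,0,0,1],
  [0,0,0,0,1],
  [0,0,0,0,1],
])

```text
time: 4.0
tool_pos: [0.5288, 0.1194, 0.1357]
tool_rot: [3.141, 0.0, 0.575]
contact_force: [-0.0, 0.2, -0.6]
opening: 0.0136
grip_force: 30.0
```

Request:
move_arm([
  [0,0,-1,0,1],
  [0,0,-1,0,1],
  [0,0,-0.7,0,1],
  [0,0,0,0,1],
  [0,0,0,0,1],
])

```text
time: 4.5
tool_pos: [0.529, 0.1194, 0.1338]
tool_rot: [3.141, -0.001, 0.575]
contact_force: [-2.3, -0.7, 7.7]
opening: 0.0137
grip_force: 30.0
```

Request:
move_arm([
  [0,0,-0.6,0,1],
  [0,0,-0.6,0,1],
  [0,0,0,0,1],
])

```text
time: 4.8
tool_pos: [0.529, 0.1194, 0.1326]
tool_rot: [3.141, -0.001, 0.575]
contact_force: [-1.5, -0.4, 5.5]
opening: 0.0139
grip_force: 30.0
```

Request:
move_arm([
  [0,0,-0.5,0,1],
  [0,0,-0.5,0,1],
  [0,0,0,0,1],
])

```text
time: 5.1
tool_pos: [0.529, 0.1194, 0.1316]
tool_rot: [3.141, -0.001, 0.575]
contact_force: [-2.5, 0.3, 6.0]
opening: 0.0138
grip_force: 30.0
```

Request:
move_arm([
  [0,0,-0.5,0,1],
  [0,0,-0.5,0,1],
  [0,0,0,0,1],
])

```text
time: 5.4
tool_pos: [0.529, 0.1194, 0.1307]
tool_rot: [3.141, -0.001, 0.575]
contact_force: [-2.1, -0.4, 7.0]
opening: 0.0135
grip_force: 30.0
```

Request:
move_arm([
  [0,0,-0.5,0,1],
  [0,0,-0.5,0,1],
  [0,0,0,0,1],
])

```text
time: 5.7
tool_pos: [0.529, 0.1194, 0.1297]
tool_rot: [3.141, -0.001, 0.575]
contact_force: [-2.0, 0.7, 6.5]
opening: 0.0137
grip_force: 30.0
```

Request:
move_arm([
  [0,0,-0.5,0,1],
  [0,0,-0.5,0,1],
  [0,0,0,0,1],
])

```text
time: 6.0
tool_pos: [0.529, 0.1194, 0.1287]
tool_rot: [3.141, -0.001, 0.575]
contact_force: [-1.5, 0.3, 6.5]
opening: 0.0137
grip_force: 30.0
```

Request:
move_arm([
  [0,0,-0.5,0,1],
  [0,0,-0.5,0,1],
  [0,0,0,0,1],
])

```text
time: 6.3
tool_pos: [0.529, 0.1194, 0.1277]
tool_rot: [3.141, -0.001, 0.575]
contact_force: [-2.0, 0.6, 7.2]
opening: 0.0134
grip_force: 30.0
```

Request:
move_arm([
  [0,0,-0.5,0,1],
  [0,0,-0.5,0,1],
  [0,0,0,0,1],
])

```text
time: 6.6
tool_pos: [0.529, 0.1194, 0.1267]
tool_rot: [3.141, -0.001, 0.575]
contact_force: [-1.3, -0.6, 6.7]
opening: 0.0139
grip_force: 30.0
```

Request:
move_arm([
  [0,0,-0.5,0,1],
  [0,0,-0.5,0,1],
  [0,0,0,0,1],
])

```text
time: 6.9
tool_pos: [0.529, 0.1194, 0.1257]
tool_rot: [3.141, -0.001, 0.575]
contact_force: [-1.8, -0.1, 6.8]
opening: 0.0141
grip_force: 30.0
```

Request:
move_arm([
  [0,0,-0.5,0,1],
  [0,0,-0.5,0,1],
  [0,0,0,0,1],
])

```text
time: 7.2
tool_pos: [0.529, 0.1194, 0.1247]
tool_rot: [3.141, -0.001, 0.575]
contact_force: [-2.2, -0.2, 7.7]
opening: 0.0138
grip_force: 30.0
```

Request:
move_arm([
  [0,0,-0.5,0,1],
  [0,0,-0.5,0,1],
  [0,0,0,0,1],
])

```text
time: 7.5
tool_pos: [0.529, 0.1195, 0.1237]
tool_rot: [3.141, -0.001, 0.575]
contact_force: [-2.3, -0.0, 7.2]
opening: 0.0139
grip_force: 30.0
```

Request:
move_arm([
  [0,0,-0.5,0,1],
  [0,0,-0.5,0,1],
  [0,0,0,0,1],
])

```text
time: 7.8
tool_pos: [0.529, 0.1194, 0.1228]
tool_rot: [3.141, -0.001, 0.575]
contact_force: [-2.7, -0.0, 7.0]
opening: 0.0139
grip_force: 30.0
```

Request:
move_arm([
  [0,0,-0.5,0,1],
  [0,0,-0.5,0,1],
  [0,0,0,0,1],
])

```text
time: 8.1
tool_pos: [0.529, 0.1194, 0.1218]
tool_rot: [3.141, -0.001, 0.575]
contact_force: [-2.8, -0.0, 8.7]
opening: 0.0138
grip_force: 30.0
```

Request:
move_arm([
  [0,0,-0.3,0,1],
  [0,0,-0.3,0,1],
  [0,0,0,0,1],
])

```text
time: 8.4
tool_pos: [0.529, 0.1194, 0.1216]
tool_rot: [3.141, -0.001, 0.575]
contact_force: [-3.7, -0.3, 11.0]
opening: 0.0141
grip_force: 30.0
```

Bottomed softly: the force rose to 11 N and the motion stalled. Now I twist.

Request:
move_arm([
  [0,0,-0.1,0,1],
  [0,0,0,0.03,1],
  [0,0,0,0.05,1],
  [0,0,0,0.05,1],
  [0,0,0,0.05,1],
  [0,0,0,0,1],
])

```text
time: 9.0
tool_pos: [0.5295, 0.1196, 0.1216]
tool_rot: [3.14, -0.002, 0.756]
contact_force: [-1.6, 1.6, 9.4]
opening: 0.0136
grip_force: 30.0
```

```bash
python3 -c "
from cell import monitor
o=monitor.observe();print(o['tool_pos'],o['tool_rot'],o['contact_force'],o['torque'])"
```

```text
[0.52950711 0.11964822 0.12162789] [ 3.14022467e+00 -2.10123756e-03  7.56151526e-01] [-1.62794842  1.63506034  9.37543461] [-0.04340269  0.60446737 -0.00897987]
```

Request:
move_arm([
  [0,0,-0.1,0.07,1],
  [0,0,0,0.07,1],
  [0,0,0,0.07,1],
  [0,0,0,0.07,1],
  [0,0,0,0.07,1],
  [0,0,0,0,1],
])

```text
time: 9.6
tool_pos: [0.5296, 0.1199, 0.1216]
tool_rot: [3.139, -0.002, 1.107]
contact_force: [-1.5, 1.7, 11.1]
opening: 0.0138
grip_force: 30.0
```

Request:
move_arm([
  [0,0,0,0.08,1],
  [0,0,0,0.08,1],
  [0,0,0,0.08,1],
  [0,0,0,0.08,1],
  [0,0,0,0.08,1],
  [0,0,0,0.08,1],
  [0,0,0,0.04,1],
  [0,0,0,0,1],
])

```text
time: 10.4
tool_pos: [0.5292, 0.1201, 0.1216]
tool_rot: [3.14, -0.001, 1.626]
contact_force: [-3.1, 2.0, 10.3]
opening: 0.0137
grip_force: 30.0
```

```bash
python3 -c "
from cell import monitor
o=monitor.observe();print(o['tool_pos'],o['tool_rot'],o['contact_force'],o['torque'])"
```

```text
[0.52916632 0.12005639 0.12157766] [ 3.13964165e+00 -1.00091196e-03  1.62591730e+00] [-3.09530936  1.95181111 10.2536334 ] [0.29965569 0.72842782 0.02671654]
```

Request:
move_arm([
  [0,0,0,0,1],
  [0,0,1,0,1],
  [0,0,2,0,1],
  [0,0,3,0,1],
  [0,0,3,0,1],
  [0,0,3,0,1],
  [0,0,3,0,1],
  [0,0,3,0,1],
  [0,0,3,0,1],
  [0,0,0,0,1],
])

```text
time: 11.4
tool_pos: [0.529, 0.1196, 0.1415]
tool_rot: [3.141, -0.0, 1.625]
contact_force: [-1.1, 0.9, 5.4]
opening: 0.0137
grip_force: 30.0
```

Request:
move_arm([
  [0,0,4,0,1],
  [0,0,4,0,1],
  [0,0,5,0,1],
  [0,0,6,0,1],
  [0,0,8,0,1],
  [0,0,10,0,1],
  [0,0,0,0,1],
])

```text
time: 12.1
tool_pos: [0.5298, 0.1195, 0.1799]
tool_rot: [3.138, -0.0, 1.625]
contact_force: [0.8, -0.2, -1.0]
opening: 0.0139
grip_force: 30.0
```

```bash
python3 -c "
from cell import monitor
o=monitor.observe();print(o['tool_pos'],o['tool_rot'],o['contact_force'],o['torque'],o['qpos'])"
```

```text
[0.52977546 0.11949158 0.17991042] [ 3.13821048e+00 -6.73763721e-05  1.62482386e+00] [ 0.83151232 -0.2148858  -0.95160442] [-0.12787094  0.03810353 -0.00848829] [ 8.07064750e-02  4.14232272e-01  1.54947884e+00 -2.47914786e-05
  1.17449877e+00  2.66885907e-02]
```

Request:
move_arm([
  [0,0,15,0,1],
  [0,0,20,0,1],
  [0,-10,5,0,1],
  [-5,-25,0,0,1],
  [-8,-40,0,0,1],
  [-9,-45,0,0,1],
  [-9,-45,0,0,1],
  [-9,-45,0,0,1],
  [-9,-45,0,0,1],
  [-8,-40,0,0,1],
  [-6,-30,0,0,1],
  [-5,-20,0,0,1],
])

```text
time: 13.3
tool_pos: [0.4595, -0.2283, 0.2174]
tool_rot: [-3.141, 0.0, 1.623]
contact_force: [0.8, 0.8, -1.2]
opening: 0.0141
grip_force: 30.0
```

Request:
move_arm([
  [0,-8,0,0,1],
  [0,-2,0,0,1],
  [0,0,0,0,1],
  [0,0,0,0,1],
])

```text
time: 13.7
tool_pos: [0.461, -0.2346, 0.2179]
tool_rot: [-3.142, -0.0, 1.626]
contact_force: [0.1, 0.3, -1.0]
opening: 0.014
grip_force: 30.0
```

```bash
python3 - <<'E'
from h import *
from cell import monitor
o=monitor.observe();print(o["tool_pos"],o["tool_rot"],o["contact_force"],o["qpos"])
a=vision.read_camera("scene"); b=vision.read_camera("top")
cv2.imwrite("pics/s2.png",a[:,:,::-1]);cv2.imwrite("pics/t2.png",b[:,:,::-1])
a=a[220:340,230:350,::-1]; b=b[150:270,290:410,::-1]
cv2.imwrite("pics/over.png",cv2.resize(np.hstack([a,b]),(800,400),interpolation=cv2.INTER_CUBIC))
E
```

```text
[ 0.46103015 -0.23456657  0.2179441 ] [-3.14157108e+00 -4.22742314e-04  1.62606381e+00] [ 0.06856342  0.30867702 -0.95128236] [-6.19090409e-01  3.35371289e-01  1.55926040e+00  3.34073172e-04
  1.24724179e+00 -6.74464152e-01]
```

View pics/over.png

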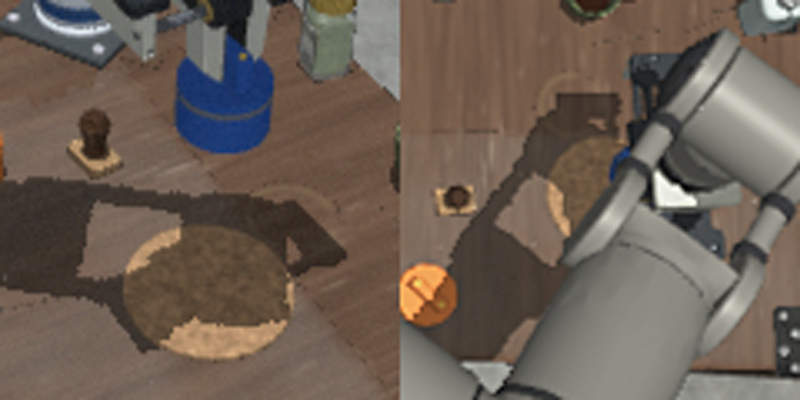

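The cap hangs upright at crop (224,100) and casts its shadow on the coaster at (210,290); nothing is in the way. Now I lower it.

Request:
move_arm([
  [0,-1,-20,0,1],
  [0,0,-35,0,1],
  [0,0,-35,0,1],
  [0,0,-30,0,1],
  [0,0,-18,0,1],
  [0,0,-10,0,1],
  [0,0,-6,0,1],
  [0,0,-4,0,1],
  [0,0,0,0,1],
  [0,0,0,0,1],
])

```text
time: 14.8
tool_pos: [0.4613, -0.2369, 0.0608]
tool_rot: [3.14, 0.001, 1.625]
contact_force: [0.3, 0.1, -0.3]
opening: 0.0137
grip_force: 30.0
```

```bash
python3 - <<'E'
from h import *
a=vision.read_camera("scene")[250:350,235:345,::-1]
cv2.imwrite("pics/low.png",cv2.resize(a,(660,600),interpolation=cv2.INTER_CUBIC))
E
```

```text
(no output)
```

View pics/low.png

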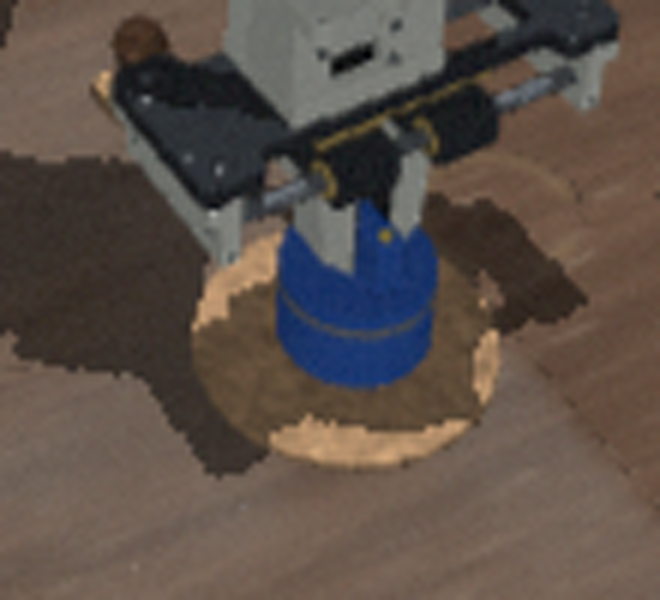

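The cap is just above the middle of the coaster, with its skirt bottom at crop (360,385), well inside the rim. Now I lower it to touch.

Request:
move_arm([
  [0,0,-2,0,1],
  [0,0,-2,0,1],
  [0,0,-2,0,1],
  [0,0,-1,0,1],
  [0,0,0,0,1],
])

```text
time: 15.35
tool_pos: [0.4607, -0.2365, 0.0528]
tool_rot: [-3.141, -0.0, 1.625]
contact_force: [-0.6, -0.4, -1.6]
opening: 0.0137
grip_force: 30.0
```

Request:
move_arm([
  [0,0,-0.6,0,1],
  [0,0,-0.6,0,1],
  [0,0,0,0,1],
])

```text
time: 15.65
tool_pos: [0.4608, -0.2366, 0.0518]
tool_rot: [3.142, -0.0, 1.625]
contact_force: [0.9, -0.3, -0.5]
opening: 0.014
grip_force: 30.0
```

Request:
move_arm([
  [0,0,-0.5,0,1],
  [0,0,-0.5,0,1],
  [0,0,0,0,1],
])

```text
time: 15.95
tool_pos: [0.4609, -0.2366, 0.0516]
tool_rot: [3.141, 0.0, 1.625]
contact_force: [-1.4, 0.7, 6.7]
opening: 0.0135
grip_force: 30.0
```

Contact at the expected height. I ease off, release and retreat.

Request:
move_arm([
  [0,0,0.5,0,1],
  [0,0,0,0,0.6],
  [0,0,0,0,0.3],
  [0,0,0,0,0.2],
  [0,0,0,0,0.2],
  [0,0,0,0,0.2],
  [0,0,0,0,0.2],
])

```text
time: 16.65
tool_pos: [0.4608, -0.2366, 0.0513]
tool_rot: [3.142, -0.0, 1.625]
contact_force: [0.1, -1.0, 0.8]
opening: 0.0368
grip_force: 0.0
```

Request:
move_arm([
  [0,0,5,0,0.2],
  [0,0,10,0,0.2],
  [0,0,25,0,0.2],
  [0,0,40,0,0.2],
  [0,0,40,0,0.2],
  [0,0,40,0,0.2],
  [-10,40,20,0,0.2],
  [-10,45,0,0,0.2],
  [-10,45,0,0,0.2],
  [-10,40,0,0,0.2],
  [0,0,0,0,0.2],
  [0,0,0,0,0.2],
])

```text
time: 17.85
tool_pos: [0.421, -0.0661, 0.2324]
tool_rot: [3.14, 0.001, 1.627]
contact_force: [0.8, -0.8, 0.3]
opening: 0.0366
grip_force: 0.0
```

```bash
python3 - <<'E'
from h import *
from cell import monitor
o=monitor.observe();print(o["tool_pos"],o["contact_force"],o["opening"])
a=vision.read_camera("scene")[140:340,180:380,::-1]; b=vision.read_camera("top")[110:260,150:380,::-1]
cv2.imwrite("pics/end.png",np.hstack([cv2.resize(a,(330,330)),cv2.resize(b,(470,330))]))
E
```

```text
[ 0.42099442 -0.06610779  0.23241251] [ 0.77582477 -0.76494562  0.2683425 ] 0.036617067831377165
```

View pics/end.png

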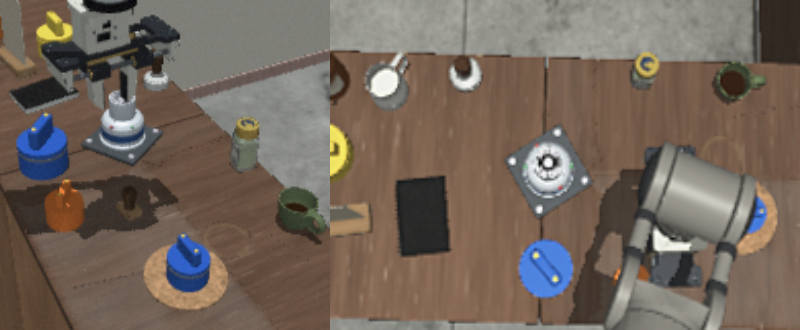

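The cap stands upright in the middle of the coaster at crop (188,265), the canister at (122,125) is open, and the bystanders are unmoved.

```bash
python3 -c "
from cell import workorder
print(workorder.hand_in())"
```

```text
the job is handed in; nothing more can be done
None
```

The canister is open and its blue cap stands upright in the middle of the cork coaster; the peak vertical force I read while opening it was about 11 N, nothing else on the counter appears to have moved, and the job was handed in about 18 s into the 72 s allowed (no verdict was returned).

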